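Gauge a sample tube in a taper slot

ROBOT

A 7-joint arm with a two-finger parallel gripper is mounted at the origin on a cart in front of the work surface, level with it; the furniture and walls round the work are solid. World frame = base frame: x ahead of the robot, y to its left, z up, the work surface at z = 0. Lengths are in m, angles in rad, forces in N, time in s.
With the tool pointing down it reaches from about 0.4 to 0.85 m from the base axis. Payload 4.5 kg.
Tool frame: the origin (TCP) lies midway between the tips of the shut fingers; the grasp point (between the pads) lies 19 mm behind it; z points along the fingers, y is the line along which they close (so a half turn about z gives the same grasp; the last joint's range is limited). The gripper opens to 88 mm and grips with 3 to 60 N. Pads are 18 mm wide; open, the fingers measure 123 mm over their backs; the gripper's body (75 mm by 187 mm) begins 45 mm behind the grasp point.
Start: joints at [1.295, 0.689, -0.195, 1.565, 0.157, 0.902, -0.215], TCP at [0.191, -0.595, 0.239] pointing down, gripper open.
Joint ranges: [-3.01, 3.01], [-0.46, 2.08], [-1.47, 1.51], [0.13, 2.56], [-1, 4.14], [0.04, 2.09], [-2.66, 2.66]. Speed limits (rad/s): [2.57, 2.57, 3.14, 3.14, 3.14, 3.14, 3.14].

INTERFACE

Orientations are given as a unit quaternion [x, y, z, w].
In Python, from plant import r gives the robot as it stands.
- The arm moves only by the tool carry_out, never from a script. Its argument "plan" is a list of rows, each an object with "rot": the turn, a rotation vector about the tool's x, y, z in rad, a list of three; "xyz": the shift along the tool's x, y, z in m, a list of three; "grip": the closure in counts, from 0 (fully open) to 255 (shut). In form: [{"rot": [wx, wy, wz], "xyz": [dx, dy, dz], "grip": grip}, ...]. A call has 1 to 8 rows; each row is the pose to reach, as a shift and turn from the pose commanded when the call began, along the tool's axes at that moment; what a row does not reach only later rows make up. A row lasts 1/12 s, in which the tool goes at most 41.7 mm and 7.16 degrees, less where a joint would pass 70% of its speed; a pose out of reach is approached as far as the arm can. A call with a gripper value outside its range is refused whole. The fingers move at their own pace and stop on an object; "squeeze" is the grip in N (left out, the last holds). Time passes only in rows, so rows that repeat a pose let the fingers close. It gives the time, the measured TCP pose, the force, the opening and the grip force at its end, in the units of the state.
- r.get_state(): the state, without advancing time (a new reading comes with each control period).
- r.snapshot(name): name is "scene" or "top"; returns the picture (420x560x3 uint8, red, green, blue); there is no depth.
- r.camera_params(name): a dict with "fx", "fy", "cx", "cy" (pixels), "position" and "attitude" of the camera in the world. Camera axes: x right, y down, z forward; pixel columns grow to the right and rows downward; lengths in m; the calibration is good to about 2 mm. A picture is of the moment at which its call begins. camera_params takes no time and is no camera call.
- r.finish_job(): hands the job in; it is judged then, once.
The state is a dict: "clock": time; "q": joint angles; "qd": joint speeds; "joint_torque": joint torques, N m; "tool_pos": TCP position; "eef_rot": TCP orientation; "contact_force": force on the tool from outside, world axes, zero at the start; "moment": the same for the moment, N m; "opening": opening from 0.0 (shut) to 1.0 (fully open); "finger_force": force on a finger pad.
Only numpy, scipy, OpenCV 4.12 (cv2) and the standard library are available. Lean on these libraries where they do the work, as an engineer would, in place of code of your own. Each camera call takes 0.05 s, during which the arm holds its last target. There are 200 camera calls.

TASK

We need the diameter of the blue-capped sample tube to pick its centrifuge sleeve: take it out of the rack, hang it by its cap in the wide end of the slanted taper gauge's slot and slide it along the straight fence until it wedges against the taper blade and will go no farther. Let go of it there and slide the brass runner along until its tongue rests against the cap, so that I can read the scale; do not disturb the other things on the bench.

Things in the scene. Friction and masses are not known exactly. Their poses are not given: they have to be found in the camera images.
- blue_tube_center (a point): Amber self-standing sample tube with a blue screw cap, the one to gauge. 90 mm tall: on top a round cap 26 mm across and 24 mm tall, below it a straight round shank, 66 mm long and somewhere between 15 and 18 mm thick (to be found out). About 45 g. This point lies on its axis half-way up, 45 mm above its foot; z runs along the axis to the cap.
- blue_tube_collar (a point): The same tube: the point on its axis at the underside of the cap, 66 mm above its foot, 24 mm below the cap's top. All below this point goes into the slot, so the tube is to be held by the cap.
- tube_rack: Blue tube rack fixed to the bench, 156 x 46 x 34 mm, three square wells 22 mm wide and 24 mm deep in a row along its own x, 48 mm apart. Tubes stand loosely in them on a floor 10 mm above the bench. Origin: centre of the underside.
- white_tube_center (a point): Like the blue-capped tube, with a white cap and another shank; stays in the rack. Point on its axis half-way up.
- red_tube_center (a point): Like the blue-capped tube, with a red cap and another shank; stays in the rack. Point on its axis half-way up.
- fence: Origin: middle of the upper edge of the gauge's straight steel fence. Axes: x up the slope of the face, y along the fence and slot (wide at -y, the end far from the robot, narrowing to +y), z square out of the face. Fence: the plane x = 0, z from 0 (flush with the face) to -30 mm. Slot: the gap from x = 0 to the blade's edge, open right through. A tube hangs in it along z, the cap's underside on fence and blade at z = 0.
- gauge: Taper gauge: fixed aluminium stand 270 mm long and 180 mm deep, with a face that slants at 28 degrees to the bench, its low side to the robot's right, about 45 to 135 mm high; a white scale strip and brass runner on the low half, a taper blade on the high half, the slot between them. Nothing but the runner stands more than 4 mm out of the face. Origin: centre of its underside; y along the slot.
- blade_bed: Grey bed on the high half of the face, carrying the taper blade: a steel blade 150 x 26 x 8 mm, its top flush at z = 0 of the fence, its straight edge facing the fence with a taper of 1 in 5, firmly clamped in long screw holes, set anywhere up to 10 mm either way along the slot (only the bed's frame is given: the same as the fence's). Gap between fence and edge at y = -42 mm: 23 to 27 mm.
- blue_shank: The shank of the blue-capped tube, one piece with it; origin at the centre of the foot, z along the axis.
- runner (a joint): Travel of the brass runner along +y of the fence, from 0 (parked at the wide end) to 0.19 m; slides with 1.2 N of friction and stays where it is left.
- runner_front (a point): Middle of the front (+y) face of the runner's tongue, a brass bar 8 mm thick along the slot that reaches across the slot 3 to 12 mm above the face. Axes as the fence's. The tongue meets the cap's round side when this point is 13 mm from the tube's axis along y.
- runner_tab (a point): Middle of the runner's black finger tab, 22 mm (x) by 12 mm (y) by 26 mm (from 13 to 39 mm above the face), to be pushed or pinched. It lies 52 mm from the fence's edge on the low side and 13 mm behind the tongue's front face. Axes as the fence's.
- spare_bottle: White sample bottle, 48 mm across and 112 mm tall; bystander.
- bottle_cap: White bottle cap, 23 mm across; bystander.
- tape_roll: Roll of tan tape, 68 mm across, 19 mm tall; bystander.
- lab_timer: White lab timer with three keys, 58 x 66 x 20 mm; bystander.
- marker_pen: Black marker pen, 128 mm; bystander.
- forceps: Steel forceps, 122 mm; bystander.
- beaker: Clear beaker, 70 mm across, 92 mm tall; bystander.
- petri_dish: Clear petri dish, 70 mm across, 16 mm tall; bystander.
- blue_tube: The whole blue-capped tube; origin at the centre of its foot, z along the axis.

How it is judged:
By the outcome, as a careful person would: the job done as asked, in the order asked, and still so for the second after the job is handed in, with the robot touching nothing.
It also fails if it takes over 54 s, if anything falls off the work surface, if the arm or the gripper's body presses on something with over 40 N, if the wrist force passes 120 N, or if a joint passes its speed limit or range.

## Working session

There is one attempt and no reset: what is moved stays moved. The work goes in short steps, Python scripts to look and compute and a tool call to move; the robot and the scene stay as the last step left them, time stands still between calls to the robot, and variables do not carry over. Pictures are saved under pics/ and viewed, at most 10 in all, crops included, and the job is handed in when it is done.

Besides the shell and the picture viewer there is one more tool, called after ">>>" by a JSON object that holds its "name" and its "arguments". carry_out: Moves the arm, as the interface text tells. Its arguments: {"type":"object","properties":{"plan":{"type":"array"},"squeeze":{"type":"number"}},"required":["plan"]}

```bash
mkdir -p pics; ls; python3 - <<'E'
from plant import r
import cv2,numpy as np
np.set_printoptions(precision=4,suppress=True)
print(r.get_state())
for n in("scene","top"):
    im=r.snapshot(n); np.save(f"pics/{n}0.npy",im)
    cv2.imwrite(f"pics/{n}0.png",im[:,:,::-1]); print(n,r.camera_params(n))
E
```

```text
pics
{'clock': 0.0, 'q': array([ 1.2948,  0.69  , -0.1945,  1.5663,  0.1573,  0.9025, -0.2151]), 'qd': array([-0.0001,  0.003 ,  0.    , -0.0018, -0.0012,  0.0012, -0.0016]), 'joint_torque': array([  0.0008, -52.7569,  -1.2666, -15.3432,  -0.0526,   0.0065,
         0.0002]), 'tool_pos': array([ 0.1903, -0.5947,  0.2379]), 'eef_rot': array([ 0.988 ,  0.1543, -0.0002, -0.0009]), 'contact_force': array([-0.206 ,  0.7009,  0.1236]), 'moment': array([-0.0123, -0.0135, -0.0097]), 'finger_force': 0.0, 'opening': 0.998653697683775}
scene {'fx': 470.8149902161007, 'fy': 470.8149902161007, 'cx': 273.6839708474419, 'cy': 204.25184350083532, 'position': array([-0.3261,  0.628 ,  0.85  ]), 'attitude': array([-0.3592,  0.8042, -0.4351,  0.187 ])}
top {'fx': 386.5182555562441, 'fy': 386.5182555562441, 'cx': 275.7596524262994, 'cy': 212.02716365244348, 'position': array([ 0.316 , -0.1674,  1.292 ]), 'attitude': array([-0.7013,  0.7075, -0.0579,  0.0658])}
```

View pics/scene0.png

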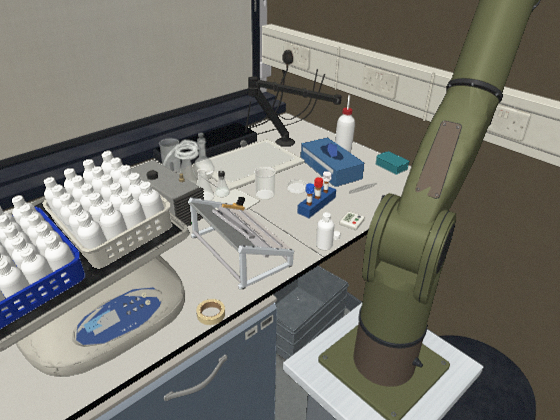

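View pics/top0.png

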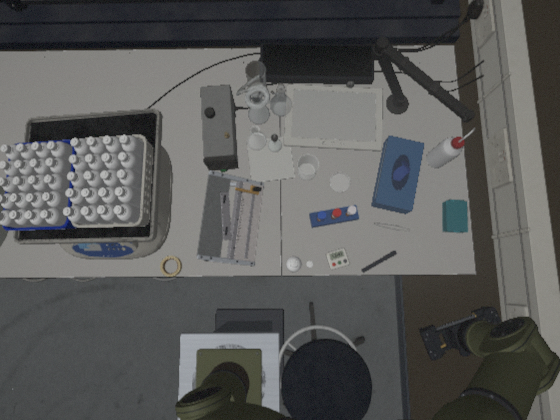

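Scene view: gauge at (240,240), rack with blue, red and white caps at (310–328,175–190). Top view: gauge at (230,220), blue cap at (321,215). I'll zoom in on both.

```bash
cat > h.py <<'E'
import numpy as np, cv2
from scipy.spatial.transform import Rotation as R
from plant import r
np.set_printoptions(precision=4,suppress=True)
def ray(n,uv):
    c=r.camera_params(n); d=np.array([(uv[0]-c['cx'])/c['fx'],(uv[1]-c['cy'])/c['fy'],1.])
    return c['position'],R.from_quat(c['attitude']).apply(d)
def onz(n,uv,z):
    p,d=ray(n,uv); return p+d*(z-p[2])/d[2]
def tri(a,b):
    (p,d),(q,e)=ray('scene',a),ray('top',b)
    s,t=np.linalg.lstsq(np.c_[d,-e],q-p,rcond=None)[0]
    return (p+s*d+q+t*e)/2,np.linalg.norm(p+s*d-q-t*e)
def proj(n,P):
    c=r.camera_params(n); v=R.from_quat(c['attitude']).inv().apply(np.asarray(P)-c['position'])
    return np.array([c['fx']*v[0]/v[2]+c['cx'],c['fy']*v[1]/v[2]+c['cy']])
def crop(n,im,x0,x1,y0,y1,k,f):
    cv2.imwrite(f,cv2.resize(im[y0:y1,x0:x1,::-1],None,fx=k,fy=k,interpolation=cv2.INTER_CUBIC))
E
python3 - <<'E'
from h import *
for n,b in(("top",(190,370,165,275,4.4)),("scene",(180,375,155,295,4.1))):
    im=np.load(f"pics/{n}0.npy"); crop(n,im,*b,f"pics/{n}0c.png")
    h=cv2.cvtColor(im,cv2.COLOR_RGB2HSV)
    x0,x1,y0,y1,_=b
    m=cv2.inRange(h,(100,120,60),(130,255,255)); m[:y0]=0;m[y1:]=0;m[:,:x0]=0;m[:,x1:]=0
    k,l,s,c=cv2.connectedComponentsWithStats(m)
    print(n,[(a[:5].tolist(),np.round(q,1).tolist(),im[l==i].mean(0).round().tolist()) for i,(a,q) in enumerate(zip(s,c)) if i and a[4]>5])
E
```

```text
top [([317, 211, 10, 8, 58], [321.6, 214.6], [61.0, 81.0, 134.0])]
scene [([301, 155, 26, 21, 160], [314.0, 164.4], [56.0, 89.0, 121.0]), ([316, 155, 48, 31, 895], [343.6, 167.6], [62.0, 94.0, 125.0]), ([298, 184, 38, 34, 549], [315.2, 200.7], [42.0, 74.0, 122.0])]
```

View pics/top0c.png

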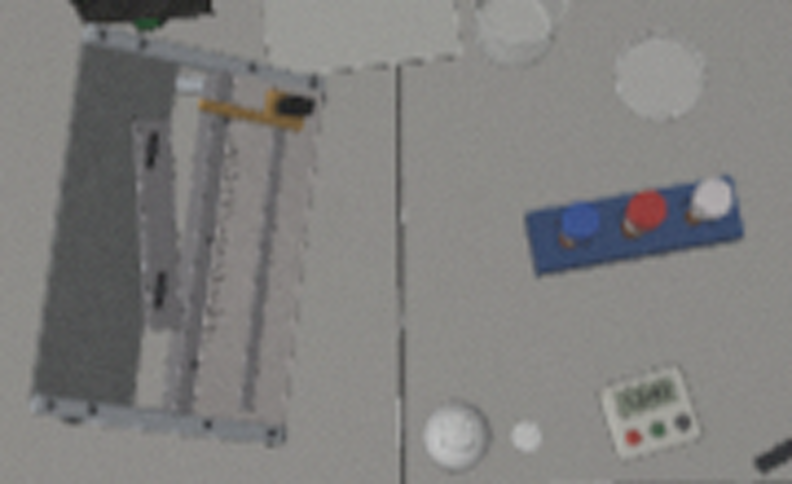

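View pics/scene0c.png

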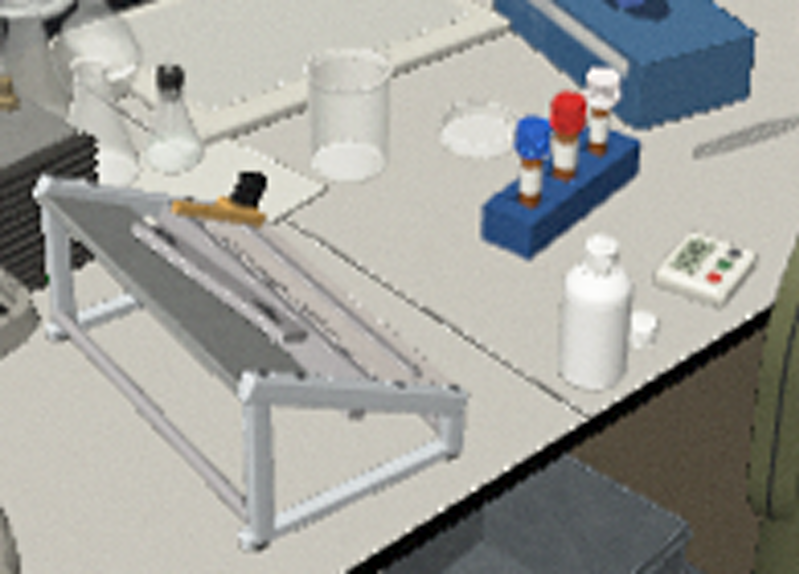

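Top crop: frame corners at about (83,33), (320,82), (283,437), (38,403); steel fence bar runs (215,75)→(180,410) with the slot on its left; runner is at the far end, tab at (293,105); blue cap at (580,222). Scene crop agrees: blue cap is the left/near one at (532,137), tab at (248,190). Now the numbers.

```bash
python3 - <<'E'
from h import *
T=lambda u,v:(190+(u+.5)/4.4-.5,165+(v+.5)/4.4-.5)
S=lambda u,v:(180+(u+.5)/4.1-.5,155+(v+.5)/4.1-.5)
for n,a,b in(("HF",(43,185),(83,33)),("LN",(465,395),(283,437)),("HN",(245,385),(38,405)),("tab",(250,175),(295,105))):
    P,e=tri(S(*a),T(*b)); print(n,P,e)
for n,b,z in(("HF",(83,33),.135),("LF",(320,82),.045),("LN",(283,437),.045),("HN",(38,405),.135)): print(n,onz("top",T(*b),z))
im=np.load("pics/top0.npy").astype(int); sc=np.load("pics/scene0.npy")
h=cv2.cvtColor(im.astype(np.uint8),cv2.COLOR_RGB2HSV)
def blob(im,lo,hi,b):
    h=cv2.cvtColor(im.astype(np.uint8),cv2.COLOR_RGB2HSV); m=cv2.inRange(h,lo,hi); x0,x1,y0,y1=b
    k=np.zeros_like(m);k[y0:y1,x0:x1]=m[y0:y1,x0:x1]; v,u=np.nonzero(k); return (u.mean(),v.mean()),len(u),(u.min(),u.max(),v.min(),v.max())
tb=blob(im,(100,120,95),(130,255,255),(314,330,208,222)); sb=blob(sc,(100,150,60),(125,255,255),(302,318,180,195))
print(tb,sb,tri(sb[0],tb[0]),onz("top",tb[0],.1))
for v in range(185,262,8): print(v,im[v,222:252].sum(1)//3)
E
```

```text
HF [0.6484 0.0516 0.13  ] 0.004611030748040421
LN [ 0.3679 -0.0839  0.0434] 0.0022813713035058063
HN [0.3889 0.0796 0.1258] 0.0013883910145043124
tab [ 0.6038 -0.0952  0.0971] 0.0007618424335103746
HF [0.6487 0.0524 0.135 ]
LF [ 0.6343 -0.1107  0.045 ]
LN [ 0.3687 -0.0833  0.045 ]
HN [0.3878 0.0771 0.135 ]
((np.float64(321.6034482758621), np.float64(214.6206896551724)), 58, (np.int64(317), np.int64(326), np.int64(211), np.int64(218))) ((np.float64(309.768115942029), np.float64(188.31884057971016)), 69, (np.int64(306), np.int64(313), np.int64(184), np.int64(194))) (array([ 0.5188, -0.3008,  0.0847]), np.float64(0.0029604898916670225)) [ 0.5174 -0.2982  0.1   ]
185 [ 85  82  82  83  81  84  84  87 124 136 137 137 133 137 121 118 113 105
 100  99 106 123 129 128 129 128 129 131 123 117]
193 [ 95  99 100 100  97  97 107 133 139 135 137 137 137 120 114 109  93  94
  90  95 121 131 133 134 125 121 116 111 110 102]
201 [ 99  62  35  88  98  96  95 103 131 137 138 126 114 114 111  94  96  96
 101 120 119 118 125 128 130 128 131 129 125 115]
209 [101  98  98  98  97  97  97 110 133 136 134 120 114 111  92  94  96 103
 130 132 121 127 130 133 133 129 131 125 116 105]
217 [110 101  98  97  99  98  97  95 117 129 119 115 120 101  95  97 102 136
 110 124 133 132 133 133 129 126 125 112 102 105]
225 [133 114  98  99  96  99  96  96 108 115 115 122 101  95  97 104 129 112
 118 128 129 131 133 132 131 131 115 100 103 117]
233 [ 95 114 100  54  41  88  98  99  98 110 118  97  93  96 104 135 116 123
 130 130 134 134 131 134 130 118 104  97 114 129]
241 [115 137 140 139 139 140 132 121 117 118 100  97  97 109 130 122 127 131
 127 129 131 133 129 129 120 103  96 111 128 130]
249 [135 138 134 141 138 132 123 117 129 109  97  91  99 131 130 128 131 127
 128 130 131 127 124 118 103 100  99 125 133 129]
257 [126 125 123 123 125 113 114 126 107  96  96 105 127 128 130 125 129 128
 131 128 128 129 121 109 100 106 125 128 130 131]
```

```bash
cat >> h.py <<'E'
def frame():
    E=np.array([(237.26,193),(236.4,201),(235.4,209),(234.7,217),(233.7,225),(232.5,233),(231.7,241),(231.0,249),(229.95,257)])
    a,b=np.polyfit(E[:,1],E[:,0],1)
    A,B=[onz('top',(a*v+b,v),.087) for v in(190,257)]
    y=(B-A)/np.linalg.norm(B-A); up=np.array([0,0,1.]); h=np.cross(y,up)   # level direction up-slope
    x=h*np.cos(np.radians(28))+up*np.sin(np.radians(28)); z=np.cross(x,y)
    O=A+y*np.dot(np.array([.510,-.016,.087])-A,y)
    return O,np.c_[x,y,z]
def go(P,Rt):
    s=r.get_state(); C=R.from_quat(s['eef_rot'])
    print('shift',C.inv().apply(P-s['tool_pos']),'turn',(C.inv()*R.from_matrix(Rt)).as_rotvec())
E
python3 - <<'E'
from h import *
O,F=frame(); print(O,F)
T=lambda u,v:(190+(u+.5)/4.4-.5,165+(v+.5)/4.4-.5)
P,e=tri((180+250.5/4.1-.5,155+175.5/4.1-.5),T(295,105)); print('tab top in fence',(P-O)@F)
for n,p,z in(("HF",(83,33),.132),("LF",(320,82),.045),("LN",(283,437),.045),("HN",(38,405),.132)): print(n,(onz("top",T(*p),z)-O)@F)
print('scene proj of fence ends',[ (proj('scene',O+F@[0,y,0])-[180,155])*4.1 for y in(-.1,0,.1)])
w=onz('top',T(712,198),.1);b=onz('top',T(580,222),.1);print('row',w-b,np.linalg.norm(w-b))
ty=-F[:,1]; tz=np.array([0,0,-1.]); Rt=np.c_[np.cross(ty,tz),ty,tz]
go(np.array([.519,-.300,.16]),Rt)
E
```

```text
[ 0.5092 -0.0238  0.087 ] [[ 0.0901 -0.9948 -0.0479]
 [ 0.8783  0.1021 -0.467 ]
 [ 0.4695  0.      0.8829]]
tab top in fence [-0.0494 -0.1014  0.0377]
HF [ 0.1013 -0.1318 -0.0029]
LF [-0.0847 -0.1333 -0.0025]
LN [-0.0846  0.1337 -0.0026]
HN [ 0.0994  0.131  -0.0019]
scene proj of fence ends [array([176.6995, 213.1484]), array([253.9925, 280.4465]), array([339.6456, 355.0237])]
row [ 0.0164 -0.0942  0.    ] 0.09562381548561925
shift [ 0.4029 -0.1804  0.0782] turn [-0.0015 -0.0008 -1.1587]
```

>>> {"name": "carry_out", "arguments": {"plan": [{"rot":[0,0,-1.16],"xyz":[0.403,-0.18,0.05],"grip":60},{"rot":[0,0,-1.16],"xyz":[0.403,-0.18,0.05],"grip":60},{"rot":[0,0,-1.16],"xyz":[0.403,-0.18,0.05],"grip":60},{"rot":[0,0,-1.16],"xyz":[0.403,-0.18,0.05],"grip":60},{"rot":[0,0,-1.16],"xyz":[0.403,-0.18,0.05],"grip":60},{"rot":[0,0,-1.16],"xyz":[0.403,-0.18,0.05],"grip":60},{"rot":[0,0,-1.16],"xyz":[0.403,-0.18,0.05],"grip":60},{"rot":[0,0,-1.16],"xyz":[0.403,-0.18,0.05],"grip":60}]}}

```text
clock: 0.77
tool_pos: [0.4383, -0.3729, 0.2008]
eef_rot: [0.791, 0.611, -0.0, -0.0]
contact_force: [0.5, -0.4, 0.9]
opening: 0.766
finger_force: 0.0
```

```bash
python3 - <<'E'
from h import *
O,F=frame(); ty=-F[:,1]; tz=np.array([0,0,-1.]); Rt=np.c_[np.cross(ty,tz),ty,tz]
go(np.array([.519,-.300,.16]),Rt); s=r.get_state(); print(s['tool_pos'],s['opening'],s['q'])
E
```

```text
shift [0.0908 0.0597 0.0408] turn [-0.0006 -0.0001 -0.1528]
[ 0.4383 -0.3729  0.2008] 0.7655298999351264 [ 0.8753  0.6963 -0.4294  1.7505  0.3894  0.7806 -0.0015]
```

>>> {"name": "carry_out", "arguments": {"plan": [{"rot":[0,0,-0.15],"xyz":[0.09,0.06,0.04],"grip":100},{"rot":[0,0,-0.15],"xyz":[0.09,0.06,0.04],"grip":100},{"rot":[0,0,-0.15],"xyz":[0.09,0.06,0.04],"grip":100},{"rot":[0,0,-0.15],"xyz":[0.09,0.06,0.04],"grip":100},{"rot":[0,0,-0.15],"xyz":[0.09,0.06,0.04],"grip":100}]}}

```text
clock: 1.18
tool_pos: [0.5195, -0.3005, 0.1602]
eef_rot: [0.744, 0.668, 0.0, -0.001]
contact_force: [-0.8, -0.1, 0.7]
opening: 0.605
finger_force: 0.0
```

```bash
python3 - <<'E'
from h import *
O,F=frame(); ty=-F[:,1]; tz=np.array([0,0,-1.]); Rt=np.c_[np.cross(ty,tz),ty,tz]
go(np.array([.519,-.300,.080]),Rt); s=r.get_state(); print(s['tool_pos'],s['opening'])
im=r.snapshot('scene'); crop('scene',im,250,380,120,230,5,'pics/s1.png'); np.save('pics/s1.npy',im)
E
```

```text
shift [ 0.0003 -0.0004  0.0802] turn [-0.0013 -0.0016 -0.0044]
[ 0.5195 -0.3005  0.1602] 0.6052999239058706
```

View pics/s1.png

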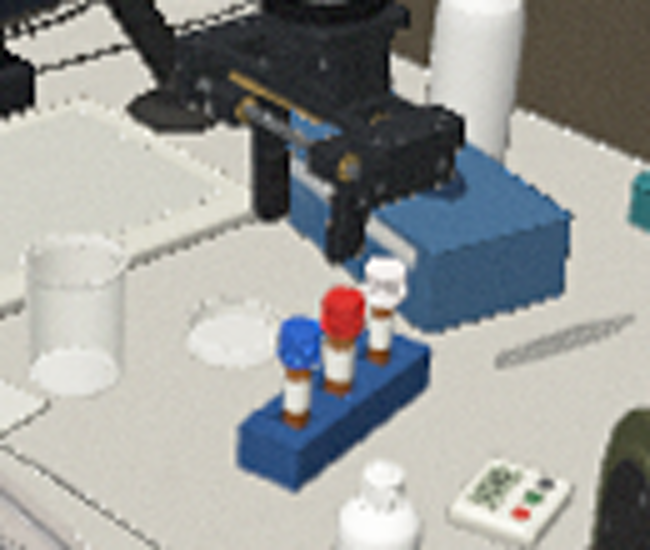

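Gripper is open above the blue cap at (300,340) in the crop, and nothing is in the way. Next: lower and grip.

>>> {"name": "carry_out", "arguments": {"plan": [{"rot":[0,0,0],"xyz":[0,0,0.04],"grip":100},{"rot":[0,0,0],"xyz":[0,0,0.06],"grip":100},{"rot":[0,0,0],"xyz":[0,0,0.08],"grip":100},{"rot":[0,0,0],"xyz":[0,0,0.08],"grip":100},{"rot":[0,0,0],"xyz":[0,0,0.08],"grip":190},{"rot":[0,0,0],"xyz":[0,0,0.08],"grip":230},{"rot":[0,0,0],"xyz":[0,0,0.08],"grip":230},{"rot":[0,0,0],"xyz":[0,0,0.08],"grip":230}], "squeeze": 15}}

```text
clock: 1.9
tool_pos: [0.5192, -0.3037, 0.0827]
eef_rot: [0.745, 0.667, 0.0, 0.001]
contact_force: [-0.1, -0.5, -0.9]
opening: 0.328
finger_force: 0.0
```

>>> {"name": "carry_out", "arguments": {"plan": [{"rot":[0,0,0],"xyz":[0,0,0],"grip":230},{"rot":[0,0,0],"xyz":[0,0,0],"grip":230},{"rot":[0,0,0],"xyz":[0,0,0],"grip":230}], "squeeze": 15}}

```text
clock: 2.15
tool_pos: [0.5192, -0.3033, 0.0824]
eef_rot: [0.745, 0.667, 0.0, 0.001]
contact_force: [-1.6, 0.3, 6.1]
opening: 0.291
finger_force: 15.0
```

```bash
python3 - <<'E'
from h import *
s=r.get_state(); print(s['tool_pos'],s['opening'],s['finger_force'],s['qd'],s['contact_force'])
im=r.snapshot('scene'); crop('scene',im,250,380,120,230,5,'pics/s2.png')
E
```

```text
[ 0.5192 -0.3033  0.0824] 0.2909923910782422 14.958927277912153 [-0.0013 -0.0003  0.0009 -0.0003 -0.0011  0.0022  0.0013] [-1.5694  0.2842  6.0818]
```

View pics/s2.png

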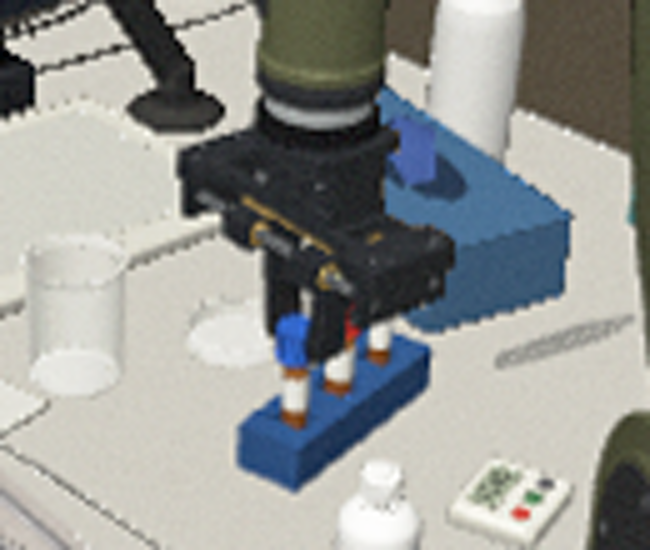

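Image shows the pads on the blue cap at (295,340), with opening 25.6 mm, which matches the 26 mm cap. Next: lift.

>>> {"name": "carry_out", "arguments": {"plan": [{"rot":[0,0,0],"xyz":[0,0,-0.02],"grip":230},{"rot":[0,0,0],"xyz":[0,0,-0.05],"grip":230},{"rot":[0,0,0],"xyz":[0,0,-0.09],"grip":230},{"rot":[0,0,0],"xyz":[0,0,-0.13],"grip":230},{"rot":[0,0,0],"xyz":[0,0,-0.15],"grip":230},{"rot":[0,0,0],"xyz":[0,0,-0.15],"grip":230},{"rot":[0,0,0],"xyz":[0,0,-0.15],"grip":230}]}}

```text
clock: 2.78
tool_pos: [0.519, -0.3032, 0.2323]
eef_rot: [0.745, 0.667, 0.0, 0.001]
contact_force: [0.3, 0.5, -1.0]
opening: 0.29
finger_force: 14.9
```

```bash
cat >> h.py <<'E'
def hang(x,y,z):   # collar at fence coords (x,y,z), tool tilted to the face
    O,F=frame(); go(O+F@[x,y,z+.0065],np.c_[F[:,0],-F[:,1],-F[:,2]])
def fpos():
    O,F=frame(); s=r.get_state(); print('fence coords TCP',(s['tool_pos']-O)@F,'F',s['contact_force']@F,s['opening'],s['finger_force'],s['clock'])
E
python3 - <<'E'
from h import *
hang(.011,-.047,.085); fpos(); print(r.get_state()['q'])
E
```

```text
shift [0.2438 0.0064 0.0591] turn [ 0.0044  0.4898 -0.0081]
fence coords TCP [-0.1762 -0.0383  0.2583] F [-0.0087 -0.2403 -1.0776] 0.29029084170952535 14.874746937930468 2.7833
[ 0.7211  0.6931 -0.4766  1.6417  0.3847  0.8988 -0.0142]
```

>>> {"name": "carry_out", "arguments": {"plan": [{"rot":[0,0.12,0],"xyz":[0.04,0.006,0.0],"grip":230},{"rot":[0,0.24,0],"xyz":[0.08,0.006,0.0],"grip":230},{"rot":[0,0.36,0],"xyz":[0.12,0.006,0.01],"grip":230},{"rot":[0,0.48,-0.004],"xyz":[0.16,0.006,0.01],"grip":230},{"rot":[0,0.49,-0.008],"xyz":[0.2,0.006,0.02],"grip":230},{"rot":[0,0.49,-0.008],"xyz":[0.235,0.006,0.04],"grip":230},{"rot":[0.004,0.49,-0.008],"xyz":[0.244,0.006,0.059],"grip":230},{"rot":[0.004,0.49,-0.008],"xyz":[0.244,0.006,0.059],"grip":230}]}}

```text
clock: 3.45
tool_pos: [0.5478, -0.0568, 0.168]
eef_rot: [0.718, 0.651, 0.177, -0.168]
contact_force: [-0.2, -0.0, -0.7]
opening: 0.29
finger_force: 14.9
```

>>> {"name": "carry_out", "arguments": {"plan": [{"rot":[0,0,0],"xyz":[0,0,0],"grip":230},{"rot":[0,0,0],"xyz":[0,0,0],"grip":230}]}}

```text
clock: 3.62
tool_pos: [0.5514, -0.0624, 0.1715]
eef_rot: [0.721, 0.649, 0.179, -0.163]
contact_force: [0.3, -0.2, 0.5]
opening: 0.29
finger_force: 14.9
```

```bash
python3 - <<'E'
from h import *
hang(.011,-.047,.085); fpos(); print(r.get_state()['q'])
im=r.snapshot('scene'); np.save('pics/s3.npy',im); crop('scene',im,180,310,120,250,4.6,'pics/s3.png')
O,F=frame()
for z in(0,-.02,-.04,-.06): print(proj('scene',O+F@[.011,-.047,.085+z]),(proj('scene',O+F@[.011,-.047,.085+z])-[180,120])*4.6)
E
```

```text
shift [ 0.0014  0.001  -0.0009] turn [-0.0018 -0.0005 -0.003 ]
fence coords TCP [ 0.0096 -0.046   0.0906] F [ 0.0646 -0.3164  0.5163] 0.290135445138349 14.874160181134357 3.6167
[ 0.7051  0.8639 -0.7244  1.7868  0.0646  0.6759  0.0167]
[241.0628 188.0945] [280.8889 313.2349]
[238.3939 194.5326] [268.6119 342.85  ]
[235.7454 200.9212] [256.429  372.2377]
[233.1173 207.261 ] [244.3394 401.4006]
```

View pics/s3.png

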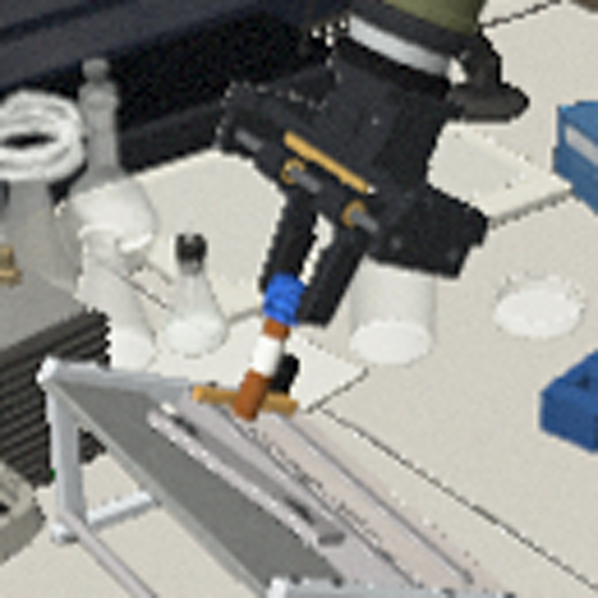

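```bash
python3 - <<'E'
from h import *
im=np.load('pics/s3.npy'); O,F=frame()
h=cv2.cvtColor(im,cv2.COLOR_RGB2HSV)
m=cv2.inRange(h,(3,110,40),(14,255,220))
for v in range(186,212):
    u=np.nonzero(m[v,225:250])[0]+225
    print(v,(u.min(),u.max(),len(u)) if len(u) else '', im[v,228:246].sum(1)//3)
E
```

```text
186  [212 217 217 218 218 213 211 197 180 110  78 100 133 138 127 105  83  56]
187  [207 218 204 209 203 181 157 154 144 128 109 102 110 105 114 123  59  42]
188  [182 207 183 161 149 152 159 172 144 158 133 121 134 108  84  96  54  46]
189 (np.int64(238), np.int64(238), 1) [184 174 152 154 170 185 220 228 203 168 109 107 127 127  86  85  62  60]
190 (np.int64(238), np.int64(240), 3) [194 173 179 201 221 224 223 227 230 141  98 103  98  98  96 130 114 119]
191 (np.int64(237), np.int64(242), 6) [200 181 221 226 226 223 222 223 223 129  99 102  97  91  65 171 180 208]
192 (np.int64(238), np.int64(242), 5) [191 181 221 221 222 220 224 224 200 157 119 100  92  82  59 198 220 207]
193 (np.int64(241), np.int64(241), 1) [176 193 221 224 221 224 224 222 238 239 200 161 127  87 130 218 241 218]
194  [172 217 224 224 223 223 222 223 244 250 250 241 201 126 222 225 224 221]
195  [222 225 223 223 223 224 222 229 245 247 243 234 202 151 220 229 224 224]
196  [223 223 224 222 224 221 223 243 247 246 239 224 183 133 199 211 227 226]
197  [222 224 219 222 222 221 214 244 246 244 237 214 156  66  53 
[... 748 characters left out ...]
 118 102 100  99  91  79  59  88  79  76  68  55 222 227 223]
206 (np.int64(231), np.int64(236), 6) [107 103 101  97 101 101  94  84  69  71 128 131 131 131 124 205 218 225]
207 (np.int64(231), np.int64(235), 5) [120 119  98  99  97 101  89  74  55  92 112 119 123 124 127 118 145 219]
208 (np.int64(231), np.int64(235), 5) [144 149 118  97  93  97  87  69  74 109 112 103 109 109 109 100 126 210]
209 (np.int64(231), np.int64(235), 5) [114 131 152 108  85  88  77  55 131 146 137 133 115 108 105 110 158 172]
210 (np.int64(232), np.int64(235), 4) [150 124 154 140 118  88  66  67 183 194 192 203 168 134 122 145 184 192]
211  [181 154 137 192 175 137 112 135 187 189 192 188 206 172 154 167 185 188]
```

Scene crop: tube hangs upright in the gripper over the slot's wide end, shank running from (277,325) to (246,412), within about 1 mm of the predicted axis. Next: lower it into the slot.

>>> {"name": "carry_out", "arguments": {"plan": [{"rot":[0,0,0],"xyz":[0.002,0.001,0.015],"grip":230},{"rot":[0,0,0],"xyz":[0.002,0.001,0.025],"grip":230},{"rot":[0,0,0],"xyz":[0.002,0.001,0.03],"grip":230},{"rot":[0,0,0],"xyz":[0.002,0.001,0.035],"grip":230},{"rot":[0,0,0],"xyz":[0.002,0.001,0.04],"grip":230},{"rot":[0,0,0],"xyz":[0.002,0.001,0.04],"grip":230}]}}

```text
clock: 4.17
tool_pos: [0.5545, -0.0409, 0.1371]
eef_rot: [0.72, 0.65, 0.179, -0.163]
contact_force: [0.6, -1.4, -2.5]
opening: 0.29
finger_force: 14.9
```

```bash
python3 - <<'E'
from h import *
hang(.0115,-.047,.003); fpos()
E
```

```text
shift [-0.0011  0.0003  0.0406] turn [-0.002  -0.0009 -0.0015]
fence coords TCP [ 0.0126 -0.0468  0.0501] F [-2.3949 -0.7813 -1.5912] 0.29028004459125234 14.882494838093407 4.1667
```

>>> {"name": "carry_out", "arguments": {"plan": [{"rot":[0,0,0],"xyz":[-0.0025,0,0],"grip":230},{"rot":[0,0,0],"xyz":[-0.0025,0,0.01],"grip":230},{"rot":[0,0,0],"xyz":[-0.0025,0,0.02],"grip":230},{"rot":[0,0,0],"xyz":[-0.0025,0,0.028],"grip":230},{"rot":[0,0,0],"xyz":[-0.0025,0,0.033],"grip":230},{"rot":[0,0,0],"xyz":[-0.0025,0,0.033],"grip":230}]}}

```text
clock: 4.67
tool_pos: [0.5551, -0.0264, 0.1063]
eef_rot: [0.72, 0.65, 0.179, -0.164]
contact_force: [0.4, -0.6, -0.6]
opening: 0.291
finger_force: 14.9
```

```bash
python3 - <<'E'
from h import *
hang(.01,-.047,.002); fpos()
E
```

```text
shift [-0.001   0.0011  0.0075] turn [-0.0043 -0.0019 -0.0006]
fence coords TCP [ 0.011  -0.0459  0.016 ] F [-0.7238 -0.4855 -0.2667] 0.2912797468672178 14.903780843596905 4.6667
```

>>> {"name": "carry_out", "arguments": {"plan": [{"rot":[0,0,0],"xyz":[-0.0015,-0.005,0],"grip":230},{"rot":[0,0,0],"xyz":[-0.0015,-0.011,0.002],"grip":230},{"rot":[0,0,0],"xyz":[-0.0015,-0.011,0.005],"grip":230},{"rot":[0,0,0],"xyz":[-0.0015,-0.011,0.007],"grip":230},{"rot":[0,0,0],"xyz":[-0.0015,-0.011,0.007],"grip":230},{"rot":[0,0,0],"xyz":[-0.0015,-0.011,0.007],"grip":230}]}}

```text
clock: 5.17
tool_pos: [0.5453, -0.0244, 0.1007]
eef_rot: [0.72, 0.65, 0.179, -0.163]
contact_force: [-0.9, -0.0, -0.8]
opening: 0.29
finger_force: 14.9
```

```bash
python3 - <<'E'
from h import *
hang(.009,-.035,.000); fpos()
im=r.snapshot('scene'); np.save('pics/s4.npy',im); crop('scene',im,195,275,150,220,7,'pics/s4.png')
E
```

```text
shift [-0.0002 -0.001   0.0041] turn [-0.0014 -0.0012 -0.001 ]
fence coords TCP [ 0.0092 -0.036   0.0106] F [-0.4788  0.8756 -0.6616] 0.2900408180894305 14.905304004787467 5.1667
```

View pics/s4.png

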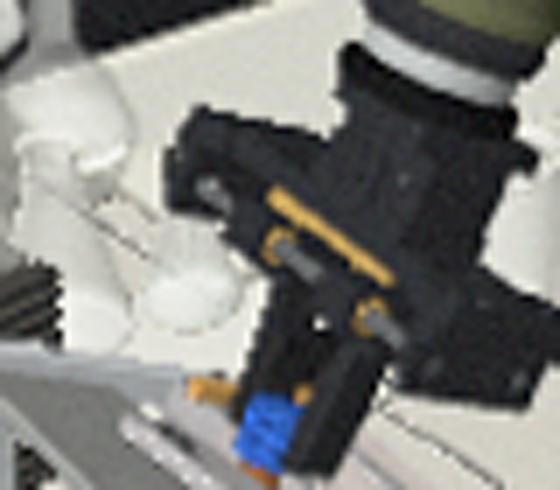

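Crop: the blue cap at (268,430) is just above the slot with a sliver of brown shank showing at (258,472), so it is a few mm short of seating. Lower gently.

>>> {"name": "carry_out", "arguments": {"plan": [{"rot":[0,0,0],"xyz":[0,0,0.001],"grip":230},{"rot":[0,0,0],"xyz":[0,0,0.002],"grip":230},{"rot":[0,0,0],"xyz":[0,0,0.003],"grip":230},{"rot":[0,0,0],"xyz":[0,0,0.003],"grip":230}]}}

```text
clock: 5.55
tool_pos: [0.5454, -0.0229, 0.0979]
eef_rot: [0.72, 0.65, 0.179, -0.163]
contact_force: [0.3, 0.0, 0.1]
opening: 0.293
finger_force: 14.9
```

```bash
python3 -c "
from h import *
fpos()"
```

```text
fence coords TCP [ 0.0092 -0.0359  0.0075] F [ 0.0804 -0.3044  0.078 ] 0.2929348145339017 14.905254039913416 5.55
```

>>> {"name": "carry_out", "arguments": {"plan": [{"rot":[0,0,0],"xyz":[0,0,0.001],"grip":230},{"rot":[0,0,0],"xyz":[0,0,0.0015],"grip":230},{"rot":[0,0,0],"xyz":[0,0,0.0015],"grip":230}]}}

```text
clock: 5.8
tool_pos: [0.5455, -0.0224, 0.0967]
eef_rot: [0.72, 0.65, 0.179, -0.163]
contact_force: [-0.1, -0.3, -0.1]
opening: 0.29
finger_force: 14.9
```

```bash
python3 -c "
from h import *
fpos()"
```

```text
fence coords TCP [ 0.0091 -0.036   0.0062] F [-0.3051  0.0772  0.0697] 0.29011817424400255 14.904775909963064 5.8
```

>>> {"name": "carry_out", "arguments": {"plan": [{"rot":[0,0,0],"xyz":[0,0,0.0007],"grip":230},{"rot":[0,0,0],"xyz":[0,0,0.0015],"grip":230},{"rot":[0,0,0],"xyz":[0,0,0.0015],"grip":230}]}}

```text
clock: 6.05
tool_pos: [0.5455, -0.0225, 0.0958]
eef_rot: [0.721, 0.65, 0.179, -0.163]
contact_force: [-1.3, -4.5, 7.5]
opening: 0.292
finger_force: 15.0
```

>>> {"name": "carry_out", "arguments": {"plan": [{"rot":[0,0,0],"xyz":[0,0,0.0007],"grip":230},{"rot":[0,0,0],"xyz":[0,0,0.001],"grip":230},{"rot":[0,0,0],"xyz":[0,0,0.001],"grip":230}]}}

```text
clock: 6.3
tool_pos: [0.5454, -0.0225, 0.0952]
eef_rot: [0.721, 0.65, 0.179, -0.162]
contact_force: [-3.3, -6.5, 10.6]
opening: 0.291
finger_force: 15.0
```

```bash
python3 - <<'E'
from h import *
fpos()
im=r.snapshot('scene'); np.save('pics/s5.npy',im); crop('scene',im,205,265,180,230,10,'pics/s5.png')
E
```

```text
fence coords TCP [ 0.0083 -0.0359  0.0049] F [-1.0108  2.594  12.4989] 0.29074169738998246 14.990460737608373 6.3
```

View pics/s5.png

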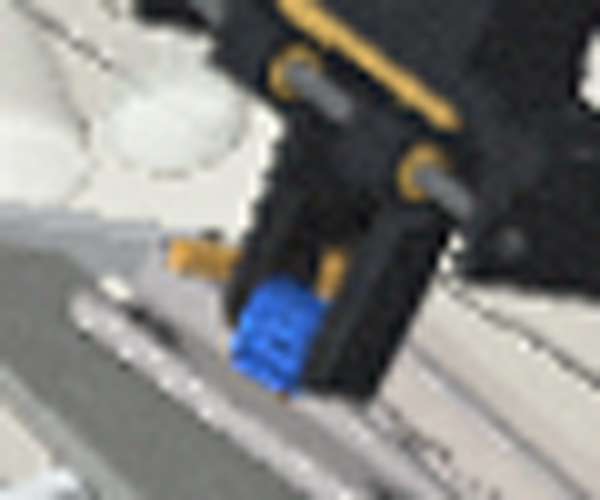

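Cap at (275,335) now sits on the face, with a 12 N seating force. Unload most of it and slide along the fence.

>>> {"name": "carry_out", "arguments": {"plan": [{"rot":[0,0,0],"xyz":[0,0,-0.001],"grip":230},{"rot":[0,0,0],"xyz":[-0.0005,-0.003,-0.001],"grip":230},{"rot":[0,0,0],"xyz":[-0.001,-0.007,-0.001],"grip":230},{"rot":[0,0,0],"xyz":[-0.001,-0.011,-0.001],"grip":230},{"rot":[0,0,0],"xyz":[-0.001,-0.015,-0.001],"grip":230},{"rot":[0,0,0],"xyz":[-0.001,-0.015,-0.001],"grip":230}]}}

```text
clock: 6.85
tool_pos: [0.5327, -0.0228, 0.095]
eef_rot: [0.721, 0.649, 0.181, -0.16]
contact_force: [3.8, -5.2, 1.6]
opening: 0.287
finger_force: 15.0
```

```bash
python3 -c "
from h import *
fpos()"
```

```text
fence coords TCP [ 0.0068 -0.0233  0.0055] F [-3.4559 -4.2704  3.6496] 0.28700678832185067 14.964663907885551 6.85
```

>>> {"name": "carry_out", "arguments": {"plan": [{"rot":[0,0,0],"xyz":[-0.001,0,0],"grip":230},{"rot":[0,0,0],"xyz":[-0.001,-0.002,0],"grip":230},{"rot":[0,0,0],"xyz":[-0.001,-0.004,0],"grip":230},{"rot":[0,0,0],"xyz":[-0.001,-0.004,0],"grip":230}]}}

```text
clock: 7.18
tool_pos: [0.5292, -0.0231, 0.0948]
eef_rot: [0.721, 0.649, 0.181, -0.16]
contact_force: [3.5, -5.0, 2.4]
opening: 0.291
finger_force: 15.0
```

```bash
python3 -c "
from h import *
fpos();s=r.get_state();print(s['moment'])"
```

```text
fence coords TCP [ 0.0061 -0.0198  0.0055] F [-2.9891 -3.962   4.2916] 0.29065337471518277 14.964830526150763 7.1833
[-1.2258 -0.9508 -0.5596]
```

>>> {"name": "carry_out", "arguments": {"plan": [{"rot":[0,0,0],"xyz":[-0.0005,-0.002,0],"grip":230},{"rot":[0,0,0],"xyz":[-0.001,-0.004,0],"grip":230},{"rot":[0,0,0],"xyz":[-0.001,-0.006,0],"grip":230},{"rot":[0,0,0],"xyz":[-0.001,-0.006,0],"grip":230}]}}

```text
clock: 7.52
tool_pos: [0.5231, -0.0234, 0.0942]
eef_rot: [0.721, 0.649, 0.181, -0.16]
contact_force: [3.7, -5.3, 2.5]
opening: 0.292
finger_force: 15.0
```

```bash
python3 -c "
from h import *
fpos();s=r.get_state();print(s['moment'])"
```

```text
fence coords TCP [ 0.005  -0.0138  0.0055] F [-3.1343 -4.2406  4.5507] 0.2922254773495776 14.9647411191836 7.5167
[-1.2442 -0.8757 -0.5152]
```

>>> {"name": "carry_out", "arguments": {"plan": [{"rot":[0,0,0],"xyz":[-0.001,0,0],"grip":230},{"rot":[0,0,0],"xyz":[-0.002,0,0],"grip":230},{"rot":[0,0,0],"xyz":[-0.002,0,0],"grip":230}]}}

```text
clock: 7.77
tool_pos: [0.523, -0.0236, 0.0941]
eef_rot: [0.721, 0.649, 0.182, -0.161]
contact_force: [3.2, -3.9, 5.3]
opening: 0.291
finger_force: 15.0
```

```bash
python3 - <<'E'
from h import *
fpos();s=r.get_state();print(s['moment'])
im=r.snapshot('top'); np.save('pics/t6.npy',im); crop('top',im,195,295,165,240,7,'pics/t6.png')
E
```

```text
fence coords TCP [ 0.0048 -0.0137  0.0055] F [-0.6651 -3.5699  6.4026] 0.29114044483317775 14.965398763306439 7.7667
[-0.4812 -0.8605 -0.4335]
```

View pics/t6.png

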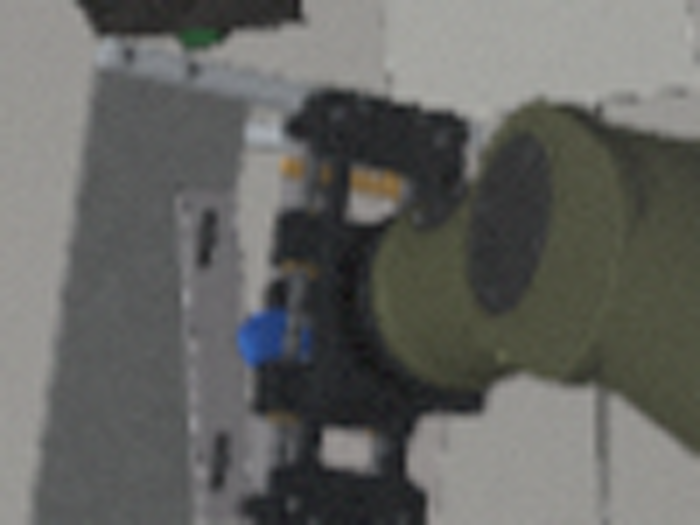

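Top view: the blue cap at (270,337) straddles the slot between the fence and the blade's edge at (245,400), with the runner untouched behind at (375,180). That uses up my picture views, so I'm on force and mask readings from here. Keep sliding.

>>> {"name": "carry_out", "arguments": {"plan": [{"rot":[0,0,0],"xyz":[-0.0005,-0.003,0],"grip":230},{"rot":[0,0,0],"xyz":[-0.001,-0.006,0],"grip":230},{"rot":[0,0,0],"xyz":[-0.001,-0.006,0],"grip":230}]}}

```text
clock: 8.07
tool_pos: [0.516, -0.0241, 0.0934]
eef_rot: [0.721, 0.65, 0.181, -0.161]
contact_force: [2.5, -3.6, 6.0]
opening: 0.29
finger_force: 15.0
```

```bash
python3 -c "
from h import *
fpos();s=r.get_state();print(s['moment'])"
```

```text
fence coords TCP [ 0.0034 -0.0068  0.0055] F [-0.1286 -2.8548  6.8708] 0.2904537352666632 14.966121283359826 8.0667
[-0.5922 -0.6236 -0.3282]
```

```bash
cat >> h.py <<'E'
def capedge(im,n='top'):
    # left (up-slope) edge of the blue cap -> fence x,y on plane z=0 (lower rim)
    O,F=frame(); h=cv2.cvtColor(im,cv2.COLOR_RGB2HSV); m=cv2.inRange(h,(108,120,60),(125,255,255))
    m[:, :205]=0; m[:,290:]=0; m[:185]=0; m[255:]=0
    v,u=np.nonzero(m); out=[]
    for row in range(v.min(),v.max()+1):
        if not (v==row).any(): continue
        a=u[v==row].min(); b=im[row,a-3:a+3].astype(float); s=b[:,2]-b[:,0]; f=np.clip(s/s.max(),0,1)
        e=a+2.5-f.sum()
        p,d=ray(n,(e,row)); t=-((p-O)@F[:,2])/(d@F[:,2]); out.append((row,e,*((p+t*d-O)@F)[:2]*1000))
    return np.round(out,1)
E
python3 - <<'E'
from h import *
print(capedge(np.load('pics/t6.npy')))
print(capedge(r.snapshot('top'))); fpos()
E
```

```text
[[209.  231.5  13.1 -29.1]
 [210.  230.2  17.2 -25.2]
 [211.  229.3  19.8 -21.6]
 [212.  228.4  22.2 -18. ]
 [213.  228.4  21.9 -14.8]
 [214.  228.7  20.4 -11.8]
 [215.  229.3  18.   -9. ]
 [216.  229.6  16.7  -6. ]]
[[211.  232.7   8.3 -23.5]
 [212.  231.   13.7 -19.4]
 [213.  229.5  18.1 -15.4]
 [214.  229.2  18.8 -12.1]
 [215.  229.   19.2  -8.8]
 [216.  229.   18.9  -5.7]
 [217.  229.2  17.7  -2.7]
 [218.  229.5  16.2   0.3]]
fence coords TCP [ 0.0035 -0.0068  0.0055] F [-0.7381 -3.1038  8.6942] 0.2898659181776937 14.966186382807791 8.1167
```

>>> {"name": "carry_out", "arguments": {"plan": [{"rot":[0,0,0],"xyz":[0,-0.002,-0.0005],"grip":230},{"rot":[0,0,0],"xyz":[0,-0.004,-0.0005],"grip":230},{"rot":[0,0,0],"xyz":[0,-0.005,-0.0005],"grip":230},{"rot":[0,0,0],"xyz":[0,-0.005,-0.0005],"grip":230}]}}

```text
clock: 8.45
tool_pos: [0.5139, -0.0243, 0.0936]
eef_rot: [0.721, 0.649, 0.183, -0.159]
contact_force: [7.8, -2.1, -2.0]
opening: 0.285
finger_force: 15.0
```

```bash
python3 -c "
from h import *
fpos();s=r.get_state();print(s['moment']);print(capedge(r.snapshot('top'))[:,2].max())"
```

```text
fence coords TCP [ 0.0031 -0.0047  0.0058] F [-2.0969 -8.026  -1.0991] 0.2854329983180316 14.97464791405946 8.45
[-0.9853 -1.5955 -1.0014]
20.3
```

>>> {"name": "carry_out", "arguments": {"plan": [{"rot":[0,0,0],"xyz":[0,-0.001,0],"grip":230},{"rot":[0,0,0],"xyz":[0,-0.002,0],"grip":230},{"rot":[0,0,0],"xyz":[0,-0.003,0],"grip":230},{"rot":[0,0,0],"xyz":[0,-0.003,0],"grip":230}], "squeeze": 25}}

```text
clock: 8.83
tool_pos: [0.5132, -0.0243, 0.0937]
eef_rot: [0.722, 0.649, 0.184, -0.158]
contact_force: [11.9, -1.3, -3.7]
opening: 0.285
finger_force: 25.0
```

```bash
python3 -c "
from h import *
fpos();s=r.get_state();print(s['moment'])"
```

```text
fence coords TCP [ 0.0031 -0.004   0.006 ] F [ -1.7913 -11.929   -3.2225] 0.28542329895167934 24.977698512375355 8.8333
[-1.1196 -2.2927 -1.3658]
```

>>> {"name": "carry_out", "arguments": {"plan": [{"rot":[0,0,0],"xyz":[0,0.004,0.0005],"grip":230},{"rot":[0,0,0],"xyz":[0,0.005,0.0015],"grip":230},{"rot":[0,0,0],"xyz":[0,0.005,0.0015],"grip":230},{"rot":[0,0,0],"xyz":[0,0.002,0.0015],"grip":230},{"rot":[0,0,0],"xyz":[0,0.0,0.0015],"grip":230},{"rot":[0,0,0],"xyz":[0,0.0,0.0015],"grip":230}]}}

```text
clock: 9.33
tool_pos: [0.5132, -0.024, 0.0933]
eef_rot: [0.722, 0.649, 0.184, -0.157]
contact_force: [9.6, -5.8, 6.7]
opening: 0.287
finger_force: 25.0
```

```bash
python3 -c "
from h import *
fpos();s=r.get_state();print(s['moment'],capedge(r.snapshot('top')))"
```

```text
fence coords TCP [ 0.0032 -0.004   0.0055] F [ -1.0718 -10.1609   8.1105] 0.2868768852142547 24.983374932780862 9.3333
[-0.8062 -1.8759 -1.1302] [[212.  232.9   7.2 -20.4]
 [213.  230.4  15.3 -15.9]
 [214.  229.4  18.3 -12.2]
 [215.  228.8  19.7  -8.7]
 [216.  228.8  19.3  -5.6]
 [217.  229.   18.4  -2.6]
 [218.  229.2  17.4   0.5]
 [219.  229.8  15.1   3.3]]
```

>>> {"name": "carry_out", "arguments": {"plan": [{"rot":[0,0,0],"xyz":[0,0.004,-0.001],"grip":230},{"rot":[0,0,0],"xyz":[0,0.006,-0.0015],"grip":230},{"rot":[0,0,0],"xyz":[0,0.006,-0.0015],"grip":230}], "squeeze": 10}}

```text
clock: 9.63
tool_pos: [0.5134, -0.0239, 0.0934]
eef_rot: [0.721, 0.65, 0.18, -0.162]
contact_force: [3.6, -3.0, 4.4]
opening: 0.292
finger_force: 10.0
```

```bash
python3 -c "
from h import *
fpos();s=r.get_state();print(s['moment'])"
```

```text
fence coords TCP [ 0.0033 -0.0042  0.0054] F [-0.2066 -3.8573  5.1383] 0.29170131073525796 10.006311438046396 9.6333
[-0.6783 -0.8763 -0.552 ]
```

>>> {"name": "carry_out", "arguments": {"plan": [{"rot":[0,0,0],"xyz":[0,0.002,-0.0005],"grip":225},{"rot":[0,0,0],"xyz":[0,0.002,-0.0005],"grip":140},{"rot":[0,0,0],"xyz":[0,0.002,-0.0005],"grip":130},{"rot":[0,0,0],"xyz":[0,0.002,-0.0005],"grip":130},{"rot":[0,0,0],"xyz":[0,0.002,-0.0005],"grip":130}]}}

```text
clock: 10.05
tool_pos: [0.5127, -0.0235, 0.0932]
eef_rot: [0.72, 0.65, 0.179, -0.164]
contact_force: [-0.2, -0.3, -0.2]
opening: 0.49
finger_force: 0.0
```

```bash
python3 -c "
from h import *
fpos();s=r.get_state();print(s['moment'],capedge(r.snapshot('top')))"
```

```text
fence coords TCP [ 0.0035 -0.0034  0.0052] F [-0.3569  0.1376 -0.0039] 0.4901334926657677 0.0 10.05
[-0.4305 -0.0241 -0.0336] [[213.  230.5  14.9 -16. ]
 [214.  229.1  19.3 -12. ]
 [215.  228.8  19.7  -8.8]
 [216.  228.7  19.6  -5.6]
 [217.  228.9  18.8  -2.5]
 [218.  229.2  17.2   0.4]
 [219.  229.8  14.9   3.3]
 [220.  231.9   7.5   5.3]]
```

Released; forces are about zero and the cap stayed put. Withdraw square to the face.

>>> {"name": "carry_out", "arguments": {"plan": [{"rot":[0,0,0],"xyz":[0,0,-0.01],"grip":130},{"rot":[0,0,0],"xyz":[0,0,-0.03],"grip":130},{"rot":[0,0,0],"xyz":[0,0,-0.05],"grip":130},{"rot":[0,0,0],"xyz":[0,0,-0.06],"grip":130},{"rot":[0,0,0],"xyz":[0,0,-0.06],"grip":130}]}}

```text
clock: 10.52
tool_pos: [0.5123, -0.0539, 0.1482]
eef_rot: [0.721, 0.649, 0.18, -0.161]
contact_force: [0.4, 0.1, 0.5]
opening: 0.49
finger_force: 0.0
```

```bash
python3 - <<'E'
from h import *
fpos(); print(capedge(r.snapshot('top')))
O,F=frame(); Rt=np.c_[F[:,0],-F[:,1],-F[:,2]]
go(O+F@[-.052,-.101,.06],Rt)
im=r.snapshot('scene'); h=cv2.cvtColor(im,cv2.COLOR_RGB2HSV); m=cv2.inRange(h,(108,120,60),(125,255,255))[170:230,205:290]; v,u=np.nonzero(m)
print('cap scene',u.mean()+205,v.mean()+170,len(u),'pred',proj('scene',O+F@[.008,-.004,.012]))
E
```

```text
fence coords TCP [ 0.0026 -0.0062  0.0679] F [ 0.3157 -0.3941  0.3861] 0.49041979865986507 0.0 10.5167
[[213.  230.6  14.6 -16. ]
 [214.  229.1  19.2 -12. ]
 [215.  228.8  19.7  -8.8]
 [216.  228.7  19.7  -5.6]
 [217.  228.9  18.7  -2.5]
 [218.  229.2  17.2   0.4]
 [219.  229.9  14.7   3.2]
 [220.  231.7   8.2   5.4]]
shift [-0.0547  0.0956  0.0067] turn [ 0.0006 -0.0005 -0.0013]
cap scene 240.83333333333334 218.67777777777778 90 pred [240.5852 218.6516]
```

Cap matches its predicted spot to 0.3 px. Now to the tab: across first, then down over it.

>>> {"name": "carry_out", "arguments": {"plan": [{"rot":[0,0,0],"xyz":[-0.02,0.035,0],"grip":130},{"rot":[0,0,0],"xyz":[-0.04,0.07,0],"grip":130},{"rot":[0,0,0],"xyz":[-0.054,0.095,0.0],"grip":130},{"rot":[0,0,0],"xyz":[-0.054,0.095,0.006],"grip":130},{"rot":[0,0,0],"xyz":[-0.054,0.095,0.006],"grip":130},{"rot":[0,0,0],"xyz":[-0.054,0.095,0.006],"grip":130}]}}

```text
clock: 11.12
tool_pos: [0.5994, -0.1047, 0.1145]
eef_rot: [0.72, 0.65, 0.179, -0.165]
contact_force: [1.0, 0.6, -0.3]
opening: 0.492
finger_force: 0.0
```

```bash
python3 - <<'E'
from h import *
fpos()
O,F=frame(); Rt=np.c_[F[:,0],-F[:,1],-F[:,2]]
go(O+F@[-.052,-.101,.019],Rt); print(r.get_state()['q'])
im=r.snapshot('scene'); b=im[180:212,232:252]; 
m=(b.max(2)<60).astype(np.uint8); print(m)
for z in(.013,.039): print(proj('scene',O+F@[-.052,-.101,z]))
E
```

```text
fence coords TCP [-0.0499 -0.098   0.0577] F [ 0.4912 -0.9769 -0.6358] 0.4918083628670631 0.0 11.1167
shift [-0.0022  0.0032  0.0387] turn [-0.0059 -0.0028 -0.0003]
[ 0.6967  1.0032 -0.6849  1.6159  0.1168  0.7381  0.0657]
[[0 0 0 0 0 0 0 1 1 1 1 1 1 1 0 0 0 0 0 0]
 [0 0 0 0 0 0 0 1 1 1 1 1 1 1 0 0 0 0 0 0]
 [0 0 0 0 0 0 1 1 1 1 1 1 1 0 0 0 0 0 0 0]
 [0 0 0 0 0 0 1 1 1 1 1 1 1 0 0 0 0 0 0 0]
 [0 0 0 0 0 0 1 1 1 1 1 1 1 0 0 0 0 0 0 0]
 [0 0 0 0 0 1 1 1 1 1 1 1 0 0 0 0 0 0 0 0]
 [0 0 0 0 0 1 1 1 1 1 1 1 0 0 0 0 0 0 0 1]
 [0 0 0 0 0 0 1 1 1 1 1 0 0 0 0 0 0 0 0 1]
 [0 0 0 0 0 0 0 0 1 1 1 0 0 0 0 0 0 0 0 1]
 [0 0 0 0 0 0 0 0 0 0 0 0 0 0 0 0 0 0 1 1]
 [0 0 0 0 0 0 0 0 0 0 0 0 0 0 0 0 0 1 1 1]
 [0 0 0 0 0 0 0 0 0 0 0 0 0 0 0 0 0 1 1 1]
 [0 0 0 0 0 0 0 0 0 0 0 0 0 0 0 0 0 1 1 1]
 [0 0 0 0 0 0 0 0 0 0 0 0 0 0 0 0 1 1 1 1]
 [0 0 0 0 0 0 0 0 0 0 0 0 0 0 0 0 1 1 1 1]
 [0 0 0 0 0 0 0 0 0 0 0 0 0 0 0 0 1 1 1 1]
 [0 0 0 0 0 0 0 0 0 0 0 0 0 0 0 0 0 0 0 0]
 [0 0 0 0 0 0 0 1 1 1 1 1 0 0 0 0 0 0 0 0]
 [0 0 0 0 0 0 0 1 1 1 1 1 1 0 0 0 0 0 0 0]
 [0 0 0 0 0 0 0 1 1 1 1 1 1 0 0 0 0 0 0 0]
 [0 0 0 0 0 0 1 1 1 1 1 1 1 0 0 0 0 0 0 0]
 [0 0 0 0 0 0 1 1 1 1 1 1 0 0 0 0 0 0 0 0]
 [0 0 0 0 0 1 1 1 1 1 1 1 0 0 0 0 0 0 0 0]
 [0 0 0 0 0 1 1 1 1 1 1 0 0 0 0 0 0 0 0 0]
 [0 0 0 0 0 0 1 1 1 1 1 0 0 0 0 0 0 0 0 0]
 [0 0 0 0 0 0 0 0 0 0 0 0 0 0 0 0 0 0 0 0]
 [0 0 0 0 0 0 0 0 0 0 0 0 0 0 0 0 0 0 0 0]
 [0 0 0 0 0 0 0 0 0 0 0 0 0 0 0 0 0 0 0 0]
 [0 0 0 0 0 0 0 0 0 0 0 0 0 0 0 0 0 0 0 0]
 [0 0 0 0 0 0 0 0 0 0 0 0 0 0 0 0 0 0 0 0]
 [0 0 0 0 0 0 0 0 0 0 0 0 0 0 0 0 0 0 0 0]
 [0 0 0 0 0 0 0 0 0 0 0 0 0 0 0 0 0 0 0 0]]
[238.1285 204.8208]
[241.3687 197.05  ]
```

Tab sits at scene (240.6,200.6), predicted (239.8,200.9), with the fingers either side of it. Lower and pinch softly.

>>> {"name": "carry_out", "arguments": {"plan": [{"rot":[-0.004,-0.002,0],"xyz":[-0.002,0.003,0.012],"grip":130},{"rot":[-0.004,-0.002,0],"xyz":[-0.002,0.003,0.025],"grip":130},{"rot":[-0.004,-0.002,0],"xyz":[-0.002,0.003,0.034],"grip":130},{"rot":[-0.004,-0.002,0],"xyz":[-0.002,0.003,0.038],"grip":130},{"rot":[-0.004,-0.002,0],"xyz":[-0.002,0.003,0.038],"grip":130}], "squeeze": 5}}

```text
clock: 11.58
tool_pos: [0.6047, -0.0896, 0.0802]
eef_rot: [0.72, 0.65, 0.179, -0.162]
contact_force: [1.0, 0.5, 0.5]
opening: 0.493
finger_force: 0.0
```

>>> {"name": "carry_out", "arguments": {"plan": [{"rot":[0,0,0],"xyz":[0,0,0],"grip":240},{"rot":[0,0,0],"xyz":[0,0,0],"grip":240},{"rot":[0,0,0],"xyz":[0,0,0],"grip":240},{"rot":[0,0,0],"xyz":[0,0,0],"grip":240},{"rot":[0,0,0],"xyz":[0,0,0],"grip":240},{"rot":[0,0,0],"xyz":[0,0,0],"grip":240}], "squeeze": 5}}

```text
clock: 12.08
tool_pos: [0.6057, -0.0911, 0.0814]
eef_rot: [0.721, 0.65, 0.18, -0.161]
contact_force: [-0.3, -1.3, 1.9]
opening: 0.139
finger_force: 5.0
```

```bash
python3 - <<'E'
from h import *
fpos(); print(r.get_state()['moment'])
E
```

```text
fence coords TCP [-0.0531 -0.1029  0.0218] F [-0.2852  0.2127  2.3017] 0.13866587194984004 4.992880705394782 12.0833
[-0.4178  0.1281 -0.0518]
```

Opening 12.2 mm, so the tab is held. Slide the runner most of the way.

>>> {"name": "carry_out", "arguments": {"plan": [{"rot":[0,0,0],"xyz":[0,-0.005,0],"grip":240},{"rot":[0,0,0],"xyz":[0,-0.015,0],"grip":240},{"rot":[0,0,0],"xyz":[0,-0.025,0],"grip":240},{"rot":[0,0,0],"xyz":[0,-0.035,0],"grip":240},{"rot":[0,0,0],"xyz":[0,-0.045,0],"grip":240},{"rot":[0,0,0],"xyz":[0,-0.055,0],"grip":240},{"rot":[0,0,0],"xyz":[0,-0.062,0],"grip":240},{"rot":[0,0,0],"xyz":[0,-0.062,0],"grip":240}]}}

```text
clock: 12.75
tool_pos: [0.5423, -0.0837, 0.0813]
eef_rot: [0.721, 0.65, 0.18, -0.162]
contact_force: [-1.7, 0.9, 1.9]
opening: 0.134
finger_force: 5.0
```

```bash
python3 - <<'E'
from h import *
fpos(); print(r.get_state()['moment'])
E
```

```text
fence coords TCP [-0.0523 -0.0391  0.0214] F [1.4855 1.8108 1.3608] 0.13367946950406978 4.9980120326154065 12.75
[-0.0939  0.1179  0.008 ]
```

>>> {"name": "carry_out", "arguments": {"plan": [{"rot":[0,0,0],"xyz":[0,-0.003,0],"grip":240},{"rot":[0,0,0],"xyz":[0,-0.005,0],"grip":240},{"rot":[0,0,0],"xyz":[0,-0.006,0],"grip":240},{"rot":[0,0,0],"xyz":[0,-0.006,0],"grip":240}]}}

```text
clock: 13.08
tool_pos: [0.5385, -0.0833, 0.0813]
eef_rot: [0.721, 0.65, 0.18, -0.161]
contact_force: [0.8, 1.5, 2.8]
opening: 0.131
finger_force: 5.0
```

```bash
python3 - <<'E'
from h import *
fpos()
E
```

```text
fence coords TCP [-0.0523 -0.0352  0.0213] F [ 2.6649 -0.6426  1.7143] 0.13127668112458452 4.996101577416994 13.0833
```

>>> {"name": "carry_out", "arguments": {"plan": [{"rot":[0,0,0],"xyz":[0,-0.001,0],"grip":240},{"rot":[0,0,0],"xyz":[0,-0.0015,0],"grip":240},{"rot":[0,0,0],"xyz":[0,-0.0015,0],"grip":240}]}}

```text
clock: 13.33
tool_pos: [0.5369, -0.0831, 0.0813]
eef_rot: [0.721, 0.65, 0.18, -0.161]
contact_force: [0.5, 2.9, 4.3]
opening: 0.138
finger_force: 5.0
```

```bash
python3 - <<'E'
from h import *
fpos()
E
```

```text
fence coords TCP [-0.0523 -0.0336  0.0213] F [ 4.6166 -0.1811  2.4455] 0.1377218516577504 4.996488656106521 13.3333
```

>>> {"name": "carry_out", "arguments": {"plan": [{"rot":[0,0,0],"xyz":[0.001,-0.0005,0],"grip":240},{"rot":[0,0,0],"xyz":[0.002,-0.001,0],"grip":240},{"rot":[0,0,0],"xyz":[0.002,-0.0015,0],"grip":240},{"rot":[0,0,0],"xyz":[0.002,-0.0015,0],"grip":240}]}}

```text
clock: 13.67
tool_pos: [0.5349, -0.0828, 0.0814]
eef_rot: [0.721, 0.649, 0.179, -0.161]
contact_force: [-0.1, -1.5, 1.1]
opening: 0.137
finger_force: 5.0
```

```bash
python3 - <<'E'
from h import *
fpos()
E
```

```text
fence coords TCP [-0.0521 -0.0315  0.0213] F [-0.7763 -0.0841  1.6805] 0.13657610995944652 4.9929597152004135 13.6667
```

>>> {"name": "carry_out", "arguments": {"plan": [{"rot":[0,0,0],"xyz":[0,-0.0005,0],"grip":240},{"rot":[0,0,0],"xyz":[0,-0.001,0],"grip":240},{"rot":[0,0,0],"xyz":[0,-0.001,0],"grip":240}]}}

```text
clock: 13.92
tool_pos: [0.5339, -0.0827, 0.0814]
eef_rot: [0.721, 0.649, 0.179, -0.161]
contact_force: [0.5, -3.3, -1.9]
opening: 0.138
finger_force: 5.0
```

```bash
python3 - <<'E'
from h import *
fpos()
E
```

```text
fence coords TCP [-0.0521 -0.0306  0.0213] F [-3.7471 -0.782  -0.2079] 0.13815971720890521 4.99246186856908 13.9167
```

>>> {"name": "carry_out", "arguments": {"plan": [{"rot":[0,0,0],"xyz":[-0.001,-0.0005,0],"grip":240},{"rot":[0,0,0],"xyz":[-0.001,-0.001,0],"grip":240},{"rot":[0,0,0],"xyz":[-0.001,-0.001,0],"grip":240}]}}

```text
clock: 14.17
tool_pos: [0.5331, -0.0826, 0.0814]
eef_rot: [0.721, 0.65, 0.18, -0.161]
contact_force: [1.2, -2.1, -0.0]
opening: 0.137
finger_force: 5.0
```

```bash
python3 - <<'E'
from h import *
fpos()
E
```

```text
fence coords TCP [-0.0521 -0.0297  0.0213] F [-1.7806 -1.3925  0.9109] 0.136993696023234 4.994453853942105 14.1667
```

>>> {"name": "carry_out", "arguments": {"plan": [{"rot":[0,0,0],"xyz":[0,-0.0005,0],"grip":240},{"rot":[0,0,0],"xyz":[0,-0.001,0],"grip":240},{"rot":[0,0,0],"xyz":[0,-0.001,0],"grip":240}]}}

```text
clock: 14.42
tool_pos: [0.5326, -0.0825, 0.0814]
eef_rot: [0.721, 0.65, 0.18, -0.161]
contact_force: [1.5, -2.6, -1.3]
opening: 0.136
finger_force: 5.0
```

```bash
python3 - <<'E'
from h import *
fpos()
E
```

```text
fence coords TCP [-0.0521 -0.0293  0.0213] F [-2.7721 -1.7218 -0.0178] 0.13594361908431024 4.998596812802134 14.4167
```

>>> {"name": "carry_out", "arguments": {"plan": [{"rot":[0,0,0],"xyz":[0,-0.001,0],"grip":240},{"rot":[0,0,0],"xyz":[0,-0.0015,0],"grip":240},{"rot":[0,0,0],"xyz":[0,-0.0015,0],"grip":240},{"rot":[0,0,0],"xyz":[0,-0.0015,0],"grip":240}]}}

```text
clock: 14.75
tool_pos: [0.5323, -0.0825, 0.0814]
eef_rot: [0.721, 0.649, 0.181, -0.16]
contact_force: [5.1, -3.1, -3.1]
opening: 0.137
finger_force: 5.0
```

```bash
python3 - <<'E'
from h import *
fpos(); print(capedge(r.snapshot('top'))[:,1])
E
```

```text
fence coords TCP [-0.052  -0.0289  0.0213] F [-3.6922 -5.3793 -1.5464] 0.1374797735245741 5.00939340214245 14.75
[230.7 229.2 228.8 228.7 228.7 229.2 229.8 231. ]
```

Tongue is on the cap: Fy −5.4 N, travel stopped, cap unmoved. Relax and release.

>>> {"name": "carry_out", "arguments": {"plan": [{"rot":[0,0,0],"xyz":[0.0005,0.0008,0],"grip":240},{"rot":[0,0,0],"xyz":[0.001,0.0014,0],"grip":240},{"rot":[0,0,0],"xyz":[0.001,0.0014,0],"grip":240},{"rot":[0,0,0],"xyz":[0.001,0.0014,0],"grip":130},{"rot":[0,0,0],"xyz":[0.001,0.0014,0],"grip":130},{"rot":[0,0,0],"xyz":[0.001,0.0014,0],"grip":130},{"rot":[0,0,0],"xyz":[0.001,0.0014,0],"grip":130},{"rot":[0,0,0],"xyz":[0.001,0.0014,0],"grip":130}], "squeeze": 5}}

```text
clock: 15.47
tool_pos: [0.5317, -0.0806, 0.082]
eef_rot: [0.72, 0.65, 0.18, -0.162]
contact_force: [-0.8, -0.2, -0.3]
opening: 0.484
finger_force: 0.0
```

```bash
python3 - <<'E'
from h import *
fpos(); print(capedge(r.snapshot('top'))[:,1])
E
```

```text
fence coords TCP [-0.0501 -0.0282  0.021 ] F [-0.3753  0.808  -0.1578] 0.484121095472861 0.0 15.4667
[230.5 229.1 228.8 228.7 228.8 229.1 229.8 231.6]
```

Released cleanly. Retreat square to the face, then sideways toward the low side so the cameras have a clear view.

>>> {"name": "carry_out", "arguments": {"plan": [{"rot":[0,0,0],"xyz":[0,0,-0.02],"grip":130},{"rot":[0,0,0],"xyz":[0,0,-0.05],"grip":130},{"rot":[0,0,0],"xyz":[0,0,-0.08],"grip":130},{"rot":[0,0,0],"xyz":[-0.03,0,-0.11],"grip":130},{"rot":[0,0,0],"xyz":[-0.06,0,-0.13],"grip":130},{"rot":[0,0,0],"xyz":[-0.09,0,-0.14],"grip":130},{"rot":[0,0,0],"xyz":[-0.1,0,-0.14],"grip":130},{"rot":[0,0,0],"xyz":[-0.1,0,-0.14],"grip":130}]}}

```text
clock: 16.18
tool_pos: [0.5148, -0.2381, 0.157]
eef_rot: [0.723, 0.647, 0.179, -0.161]
contact_force: [0.5, -0.3, -0.8]
opening: 0.49
finger_force: 0.0
```

```bash
python3 - <<'E'
from h import *
fpos(); O,F=frame()
im=r.snapshot('scene'); h=cv2.cvtColor(im,cv2.COLOR_RGB2HSV)
def cen(m,x0,x1,y0,y1): v,u=np.nonzero(m[y0:y1,x0:x1]); return (u.mean()+x0,v.mean()+y0,len(u)) if len(u) else None
c=cen(cv2.inRange(h,(108,120,60),(125,255,255)),205,290,170,240)
d=cen((im.max(2)<50).astype(np.uint8),245,275,195,235)
b=cv2.inRange(h,(14,120,90),(24,255,255)); v,u=np.nonzero(b[195:240,215:290])
print('cap',c,proj('scene',O+F@[.008,-.0035,.012]),'tab',d,proj('scene',O+F@[-.052,-.029,.026]),'brass u,v range',u.min()+215,u.max()+215,v.min()+195,v.max()+195)
print([proj('scene',O+F@[x,-.020,.0075]) for x in(-.05,.02)])
print(capedge(r.snapshot('top'))[:,1])
E
```

```text
fence coords TCP [-0.1548 -0.0274  0.1616] F [-0.5663 -0.5486 -0.6125] 0.4896331460969622 0.0 16.1833
cap (np.float64(241.0888888888889), np.float64(218.7888888888889), 90) [240.6844 218.7371] tab (np.float64(254.0625), np.float64(212.02083333333334), 48) [253.4161 212.117 ] brass u,v range 235 257 215 220
[array([252.236 , 219.1965]), array([233.5329, 216.9722])]
[230.5 229.2 228.7 228.6 228.8 229.2 229.8 231.6]
```

Cap and runner tab match their expected positions, and the arm is clear. Handing in.

```bash
python3 -c "
from plant import r
print(r.finish_job())"
```

```text
the job is handed in; nothing more can be done
None
```

The blue-capped tube hangs wedged in the gauge slot, released, with the runner's tongue against its cap so you can read the scale; nothing else was touched, and I handed the job in at about 16 s.

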